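# Unlatch and open the lid of the larger terminal box

## Task

Open up the larger of the two grey metal terminal boxes on the desk: turn its wing latch a full quarter turn counter-clockwise to unlock it while the lid is still shut, then swing the lid up until it stands upright, and let go. Leave the smaller box locked and shut.

Things in the scene. Friction and masses are not known exactly. Their poses are not given: they have to be found in the camera images.
- big_box_base (a point): The larger terminal box: grey sheet metal, fixed to the desk, 110 mm along its x, 150 mm along its y, 63 mm high with the lid shut. This point is the centre of its underside. The lid's hinge line lies along x at (y, z) = (+75, +60) mm from here; the lid's free edge, with the handle, is on the -y side.
- big_box_grip (a point): Middle of the larger box's wing latch: an upright dark steel plate on the lid, 44 mm long (its x), 9 mm thick (its y), 24 mm tall. The point is on the turning axis (z, out of the lid), half-way up, 18 mm above the lid's top face. The wing is a bit stiff (0.06 N m) and stays where left. Locked it lies parallel to the hinge and handle bar, unlocked at right angles to them.
- big_box_handle (a point): Middle of the larger box's handle bar: round steel, 8 mm thick, 70 mm between its two legs, parallel to the hinge. The D-handle leans 45 degrees out and up from the lid's free edge: the bar is 26 mm above the lid's top face, 89 mm above the desk, and clear of the box's side. Axes of the lid: x along the bar, y towards the hinge, z out of the lid. Hinge line at (y, z) = (+170, -29) mm from here.
- big_box_wing (a joint): Turn of the larger box's wing latch: 0 = locked, 1.571 = unlocked (stop), positive counter-clockwise seen from above. Until about 1.1 rad a cam tongue under the lid catches the box's flange and the lid cannot lift.
- big_box_lid (a joint): Opening angle of the larger box's lid: 0 = shut, 1.571 = upright, 1.85 = stop. The hinge is stiff (0.4 N m, lid about 0.35 kg): the lid stays at any angle where it is left.
- small_box_wing (a joint): Turn of the wing latch of the smaller box (same make, 80 x 105 mm, 48 mm high): 0 = locked, 1.571 = unlocked. To be left locked.

How it is judged:
By the outcome, as a careful person would: the job done as asked, in the order asked, and still so for the second after the job is handed in, with the robot touching nothing.
It also fails if it takes over 58 s, if anything falls off the work surface, if the arm or the gripper's body presses on something with over 40 N, if the wrist force passes 120 N, or if a joint passes its speed limit or range.

## Robot

A 7-joint arm with a two-finger parallel gripper is mounted at the origin on a cart in front of the work surface, level with it; the furniture and walls round the work are solid. World frame = base frame: x ahead of the robot, y to its left, z up, the work surface at z = 0. Lengths are in m, angles in rad, forces in N, time in s.
With the tool pointing down it reaches from about 0.425 to 1.025 m from the base axis. Payload 9.4 kg.
Tool frame: the origin (TCP) lies on the centre line of the jaws, within the pads' length; the fingertips stand 17 mm ahead of it and the grasp point (between the pads) lies 2 mm behind it; z points along the fingers, y is the line along which they close (so a half turn about z gives the same grasp; the last joint's range is limited). The gripper opens to 93 mm and grips with 3 to 60 N. Pads are 15 mm wide; open, the fingers measure 128 mm over their backs; the gripper's body (75 mm by 188 mm) begins 65 mm behind the grasp point.
Start: joints at [-1.422, 0.599, -0.003, 1.599, 0.002, 0.943, -0.08], TCP at [0.162, 0.707, 0.203] pointing down, gripper open.
Joint ranges: [-2.57, 2.57], [-0.35, 1.97], [-1.29, 1.29], [0.11, 2.56], [-1.05, 4.19], [0.11, 1.86], [-2.63, 2.63]. Speed limits (rad/s): [2.22, 2.22, 3.01, 3.01, 3.14, 3.14, 3.14].

## Interface

Orientations are given as a rotation vector (axis times angle).
In Python, from plant import * gives the robot as it stands. The module is installed in compiled form; this text tells all that it offers. Calls block until the motion is done:
- move_pose(position, orientation): joint-space move of the TCP to a pose.
- move_l(position, rot=None, vel=0.15, contact_N=None): straight line of the TCP; rot=None keeps the orientation; vel is the mean speed in m/s. With contact_N (N) it stops when the force on the tool has changed by that much, and returns True; else False.
- movej(angles): joint-space move.
- move_gripper(opening, squeeze=None): finger opening in m; squeeze is the grip in N (None keeps the last); returns when the fingers have stopped.
- hold(seconds).
- inverse_kinematics(position, orientation): joint angles nearest the present ones, or None.
- grab_frame(name): name is "side" or "top" or "wrist"; returns the picture (420x560x3 uint8, red, green, blue); there is no depth.
- camera_model(name): a dict with "camera_matrix" (3x3 intrinsics, pixels), "world_from_camera" (4x4, takes a point from camera to world coordinates). Camera axes: x right, y down, z forward; pixel columns grow to the right and rows downward; lengths in m; the calibration is good to about 2 mm. The wrist camera is an equidistant fisheye: a pixel r from the principal point sees the ray r / f radians off the axis. A picture is of the moment at which its call begins: read the wrist's pose just before it. camera_model takes no time and is no camera call; for the wrist camera it gives the pose at the moment of the call.
A pose or a line that the arm cannot do raises IKError and nothing moves.
- hand_in(): hands the job in; it is judged then, once.
Readings, each from a call of its own:
- get_t(): time.
- get_q(): joint angles.
- get_dq(): joint speeds.
- get_tau(): joint torques, N m.
- get_tool_pos(): TCP position.
- get_tool_rot(): TCP orientation.
- get_ft_force(): force on the tool from outside, world axes, zero at the start.
- get_moment(): the same for the moment, N m.
- get_grip_width(): finger opening in m.
- get_grip_force(): force on a finger pad.
Only numpy, scipy, OpenCV 4.12 (cv2) and the standard library are available. Lean on these libraries where they do the work, as an engineer would, in place of code of your own. Each camera call takes 0.05 s, during which the arm holds its last target. There are 200 camera calls.

## Working session

There is one attempt and no reset: what is moved stays moved. The work goes in short steps, each a Python script; the robot and the scene stay as the last script left them, time stands still between calls to the robot, and variables do not carry over. Pictures are saved under pics/ and viewed, at most 10 in all, crops included, and the job is handed in when it is done.

```bash
mkdir -p pics; python3 - <<'E'
from plant import *
import cv2
for n in("top","side"):
    cv2.imwrite(f"pics/{n}0.png",grab_frame(n)[:,:,::-1])
    m=camera_model(n);print(n,m["camera_matrix"].round(1).tolist(),m["world_from_camera"].round(3).tolist())
print(get_tool_rot(),get_t())
E
```

```text
top [[435.4, 0.0, 276.9], [0.0, 435.4, 199.8], [0.0, 0.0, 1.0]] [[-0.017, -0.999, 0.041, 0.649], [-0.999, 0.015, -0.041, 0.054], [0.04, -0.042, -0.998, 0.929], [0.0, 0.0, 0.0, 1.0]]
side [[476.9, 0.0, 278.8], [0.0, 476.9, 209.5], [0.0, 0.0, 1.0]] [[0.985, -0.13, 0.117, 0.57], [-0.174, -0.682, 0.71, -0.597], [-0.012, -0.72, -0.694, 0.679], [0.0, 0.0, 0.0, 1.0]]
[-3.53885861e-01 -3.12156983e+00  2.16281653e-03] 0.1
```

View pics/top0.png

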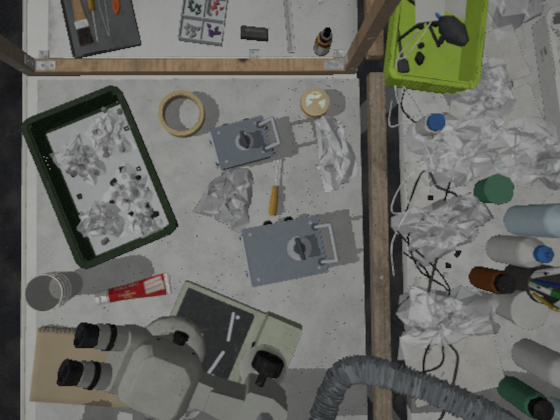

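View pics/side0.png

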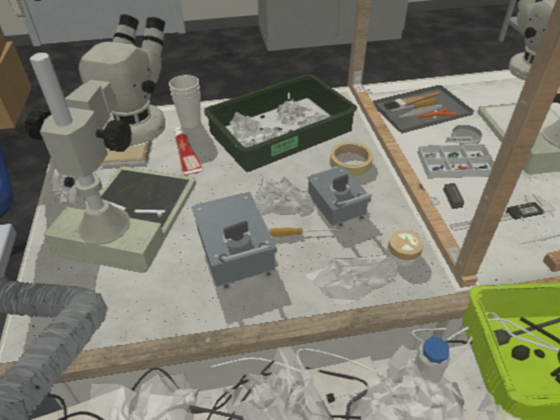

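The top view shows the large box at about (290,250), with its handle towards the right (about (327,245)) and its wing at about (300,248). The small box is at (243,142). The microscope stands at (60–300, 290–420), between the robot and the box. The side view agrees. Next I'll zoom in on the box.

```bash
python3 - <<'E'
import cv2,numpy as np
t=cv2.imread("pics/top0.png");s=cv2.imread("pics/side0.png")
a=cv2.resize(t[205:295,230:350],None,fx=4,fy=4,interpolation=cv2.INTER_CUBIC)[:, :]
b=cv2.resize(s[185:295,185:285],None,fx=3.27,fy=3.27,interpolation=cv2.INTER_CUBIC)[:360]
cv2.imwrite("pics/crop.png",np.hstack([a,b])[:,:800]);print(a.shape,b.shape)
E
```

```text
(360, 480, 3) (360, 327, 3)
```

View pics/crop.png

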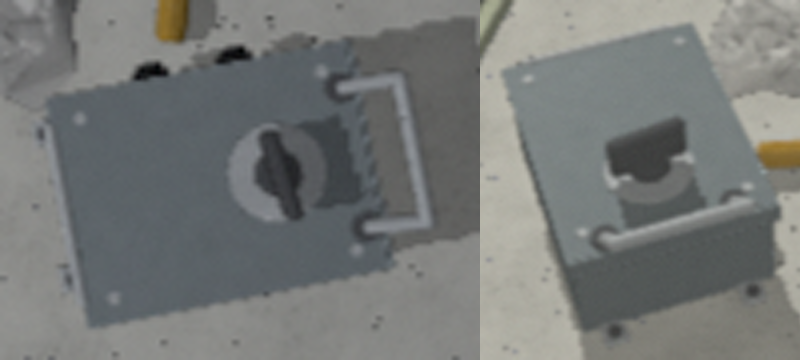

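```bash
cat > h.py <<'E'
from plant import *
import numpy as np
def ray(n,p):
    m=camera_model(n);T=m["world_from_camera"]
    d=T[:3,:3]@np.linalg.solve(m["camera_matrix"],[p[0],p[1],1.]);return T[:3,3],d/np.linalg.norm(d)
def plane(n,p,z):
    o,d=ray(n,p);return o+d*(z-o[2])/d[2]
def tri(pt,ps):
    o,d=ray("top",pt);o2,d2=ray("side",ps)
    s=np.linalg.lstsq(np.c_[d,-d2],o2-o,rcond=None)[0]
    a,b=o+d*s[0],o2+d2*s[1];return (a+b)/2,np.linalg.norm(a-b)
E
python3 - <<'E'
from h import *
np.set_printoptions(precision=4,suppress=True)
T=lambda p:(p[0]/4+230-.375,p[1]/4+205-.375)
S=lambda p:((p[0]-480)/3.27+185-.35,p[1]/3.27+185-.35)
C=[plane("top",T(p),.063) for p in[(48,97),(345,45),(392,265),(88,325)]]
print(np.array(C),np.mean(C,0),[np.linalg.norm(C[i]-C[i-1]) for i in range(4)])
B=[plane("top",T(p),.089) for p in[(402,77),(427,222)]];print("bar",B,np.mean(B,0),np.linalg.norm(B[0]-B[1]))
W=[plane("top",T(p),.093) for p in[(267,133),(292,216)]];print("wing",W,np.mean(W,0),np.linalg.norm(W[0]-W[1]))
print("side bar",[plane("side",S(p),.089) for p in[(608,242),(752,206)]])
print("side wing",[plane("side",S(p),.093) for p in[(607,140),(685,118)]])
print("tri bar",tri(T((402,77)),S((752,206))),tri(T((427,222)),S((608,242))))
for n,a,b in[("eyeL",(65,372),(122,22)),("eyeR",(82,334),(155,22)),("knob",(265,365),(115,135)),("head",(150,370),(100,50))]:print(n,tri(a,b))
for p in[(372,100),(372,300)]:print("beam z0",plane("top",p,0.0),plane("top",p,.05))
print("hose",plane("top",(350,365),.1),"microbase",plane("top",(300,320),.04))
E
```

```text
[[ 0.6281  0.0896  0.063 ]
 [ 0.6513 -0.0586  0.063 ]
 [ 0.5418 -0.0797  0.063 ]
 [ 0.5157  0.0714  0.063 ]] [0.5842 0.0057 0.063 ] [np.float64(0.1138881664773407), np.float64(0.1499363414044488), np.float64(0.11161001530925639), np.float64(0.15340955489723754)]
bar [array([ 0.6353, -0.0826,  0.089 ]), array([ 0.5652, -0.0932,  0.089 ])] [ 0.6003 -0.0879  0.089 ] 0.07088438848158962
wing [array([ 0.6097, -0.0162,  0.093 ]), array([ 0.5698, -0.0275,  0.093 ])] [ 0.5898 -0.0218  0.093 ] 0.041422670677411504
side bar [array([ 0.5626, -0.089 ,  0.089 ]), array([ 0.6362, -0.0788,  0.089 ])]
side wing [array([ 0.5685, -0.0231,  0.093 ]), array([ 0.6106, -0.0146,  0.093 ])]
tri bar (array([ 0.6356, -0.082 ,  0.0927]), np.float64(0.000381904992580756)) (array([ 0.5641, -0.0924,  0.0927]), np.float64(0.0029627978199460872))
eyeL (array([0.4377, 0.3222, 0.3158]), np.float64(0.012067543529858251))
eyeR (array([0.495 , 0.2963, 0.3226]), np.float64(0.0025511609006982267))
knob (array([0.4233, 0.049 , 0.2532]), np.float64(0.002238265583397217))
head (array([0.4218, 0.2079, 0.3136]), np.float64(0.03940481959587348))
beam z0 [ 0.9014 -0.1947  0.    ] [ 0.8878 -0.1813  0.05  ]
beam z0 [ 0.4701 -0.1833  0.    ] [ 0.4797 -0.1706  0.05  ]
hose [ 0.3687 -0.1126  0.1   ] microbase [ 0.4413 -0.0249  0.04  ]
```

The ray-cast sizes match the given ones: lid 150 × 112 mm, bar 71 mm, and the bar sits 94 mm from the box centre. Box yaw is about 0.16 rad. Next I'll check the height of the microscope pole and the IK before moving.

```bash
cat >> h.py <<'E'
from scipy.spatial.transform import Rotation as R
YAW=0.16; ex=np.array([np.cos(YAW),np.sin(YAW),0]); ey=np.array([-ex[1],ex[0],0])
WING=np.array([.5895,-.0205,0]); BAR=np.array([.600,-.0875,0])
HINGE=BAR+.170*ey+[0,0,.060]
def down(a):  # tool down, closing axis at world angle a
    y=np.array([np.cos(a),np.sin(a),0]);z=np.array([0,0,-1.])
    return R.from_matrix(np.c_[np.cross(y,z),y,z]).as_rotvec()
E
python3 - <<'E'
from h import *
np.set_printoptions(precision=3,suppress=True)
b=plane("side",(95,228),.06);print("pole base",b)
# pole top: point on side ray closest to the vertical through base
o,d=ray("side",(45,58));s=np.dot((b-o)[:2],d[:2])/np.dot(d[:2],d[:2]);print("pole top",o+s*d)
print("hose",tri((340,375),(100,300)))
for a in(np.pi/2,-np.pi/2):
    for p,r in((WING+[0,0,.091],down(a+YAW)),(WING+[0,0,.091],down(a+YAW+1.6)),(BAR+[0,0,.093],down(a+YAW)),(BAR+.199*ey+[0,0,.235],down(a+YAW)),(WING+[0,0,.40],down(a+YAW))):
        print(a,inverse_kinematics(p,r))
print(inverse_kinematics([.162,.65,.42],get_tool_rot()))
E
```

```text
pole base [0.339 0.051 0.06 ]
pole top [0.36  0.058 0.382]
hose (array([ 0.346, -0.102,  0.05 ]), np.float64(0.025297014937398884))
1.5707963267948966 [ 0.011  0.585 -0.107  2.004  0.111  0.558  1.559]
1.5707963267948966 [-0.695  0.887  1.108  2.048 -1.045  0.93  -1.945]
1.5707963267948966 [ 0.107  0.596 -0.082  1.967  0.084  0.582  1.699]
1.5707963267948966 [-0.329  0.387  0.057  1.909 -0.029  0.846  1.474]
1.5707963267948966 [-0.428  0.285  0.498  1.675 -0.144  1.218  1.833]
-1.5707963267948966 [-0.461  0.667  0.617  2.035 -0.644  0.639 -0.82 ]
-1.5707963267948966 [-0.225  0.596  0.242  2.02  -0.259  0.554  0.388]
-1.5707963267948966 [-0.336  0.675  0.602  1.995 -0.617  0.659 -0.743]
-1.5707963267948966 [-0.824  0.483  0.793  1.938 -0.436  0.9   -1.219]
-1.5707963267948966 [-0.79   0.417  1.1    1.692 -0.387  1.274 -1.019]
[-1.417  0.379  0.009  1.442 -0.003  1.322 -0.063]
```

The IK is reachable, and the forearm stays above the 0.38 m pole. I'll lift, swing over and look with the wrist camera.

```bash
python3 - <<'E'
from h import *
import cv2
np.set_printoptions(precision=4,suppress=True)
move_l([.162,.65,.42],vel=.25)
q=get_q();q=np.array(q);q[0]=.03;q[2]=0;q[4]=0;q[6]=-1.45
movej(q);print(get_tool_pos(),get_q(),get_t())
move_pose(WING+[0,0,.22],down(-np.pi/2+YAW));print(get_tool_pos(),get_q(),get_t(),get_ft_force())
m=camera_model("wrist");f=grab_frame("wrist");cv2.imwrite("pics/w1.png",f[:,:,::-1])
np.savez("w1.npz",K=m["camera_matrix"],T=m["world_from_camera"]);print(m["camera_matrix"],m["world_from_camera"])
E
```

```text
[ 0.6651 -0.0755  0.4184] [ 0.0289  0.3793 -0.0007  1.4448 -0.0001  1.3195 -1.4498] 4.25
[ 0.591  -0.0207  0.2211] [-0.0292  0.4173 -0.0448  1.8939  0.025   0.8286 -1.4981] 5.1333 [-0.0483  0.0542  0.4916]
[[325.1923   0.     278.8292]
 [  0.     325.1923 211.2338]
 [  0.       0.       1.    ]] [[ 0.1589 -0.9483 -0.2747  0.6675]
 [-0.9873 -0.1527 -0.0442 -0.0081]
 [-0.0001  0.2783 -0.9605  0.4031]
 [ 0.      0.      0.      1.    ]]
```

View pics/w1.png

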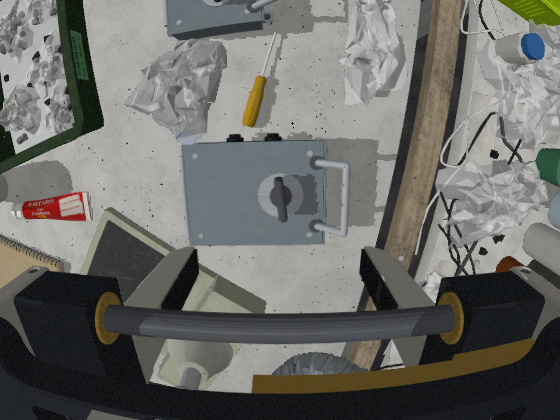

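The wrist picture shows the wing from (279,179) to (284,219) and the bar from (347,166) to (345,233). I'll turn these into positions as a cross-check.

```bash
cat >> h.py <<'E'
def wplane(p,z,f="w1.npz"):
    d=np.load(f);K,T=d["K"],d["T"];u=np.array(p,float)-K[:2,2];r=np.linalg.norm(u);t=r/K[0,0]
    v=T[:3,:3]@np.r_[u/r*np.sin(t),np.cos(t)];o=T[:3,3];return o+v*(z-o[2])/v[2]
E
python3 - <<'E'
from h import *
import cv2
g=cv2.cvtColor(cv2.imread("pics/w1.png"),cv2.COLOR_BGR2GRAY)
c=np.zeros_like(g);c[170:226,262:300]=1
n,l,s,ce=cv2.connectedComponentsWithStats(((g<75)&(c>0)).astype(np.uint8))
i=1+np.argmax(s[1:,4]);print(s[i],ce[i])
for a,b,z in(((279,179),(284,219),.093),((347,166),(345,233),.089)):
    A,B=wplane(a,z),wplane(b,z);print(A,B,(A+B)/2,np.linalg.norm(A-B),np.arctan2(*(A-B)[1::-1]))
C=[wplane(p,.063) for p in((183,143),(326,140),(324,243),(189,245))];print(np.mean(C,0),[np.arctan2(*(C[i]-C[j])[1::-1]) for i,j in((0,3),(1,2))])
im=cv2.imread("pics/w1.png")[130:255,250:360];cv2.imwrite("pics/w1c.png",cv2.resize(im,None,fx=4,fy=4,interpolation=cv2.INTER_CUBIC))
E
```

```text
[271 177  21  45 496] [281.21774194 197.26612903]
[ 0.61089052 -0.01732937  0.093     ] [ 0.57162373 -0.02872055  0.093     ] [ 0.59125713 -0.02302496  0.093     ] 0.04088569316175256 0.28234708428319416
[ 0.63421364 -0.08154228  0.089     ] [ 0.56528985 -0.09432773  0.089     ] [ 0.59975174 -0.087935    0.089     ] 0.07009961966486526 0.18341643038492006
[0.58464124 0.00548412 0.063     ] [np.float64(0.14802630448323206), np.float64(0.17484816722028412)]
```

View pics/w1c.png

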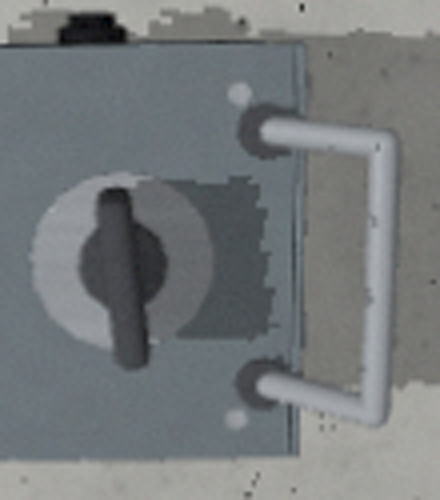

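All views agree within 2 mm: wing at (0.590, -0.0215) and bar at (0.600, -0.0877). The wing seems to sit a few degrees CCW, so I'll grip at yaw 0.22 and turn it to the stop while watching the moment.

```bash
sed -i 's/^WING=.*; BAR=.*/WING=np.array([.590,-.0215,0]); BAR=np.array([.600,-.0877,0])/' h.py; python3 - <<'E'
from h import *
import cv2
np.set_printoptions(precision=3,suppress=True)
a0=-np.pi/2
move_gripper(.045)
print(move_l(WING+[0,0,.091],down(a0+.22),vel=.1,contact_N=8),get_tool_pos(),get_ft_force())
move_gripper(.0,squeeze=25);print("w",get_grip_width(),get_grip_force(),get_ft_force(),get_moment())
p=np.array(get_tool_pos())
for a in [.45,.7,.95,1.2,1.45,1.60]+list(np.arange(1.64,1.84,.03)):
    move_l(p,down(a0+a),vel=.1);M=get_moment();F=get_ft_force()
    y=R.from_rotvec(get_tool_rot()).as_matrix()[:,1]
    print(round(a,2),"act",np.arctan2(y[1],y[0])-a0,M,F,get_grip_width(),get_t())
    if a>1.5 and abs(M[2])>1.2: break
print(get_q())
E
```

```text
False [ 0.59  -0.022  0.092] [-0.234  0.564 -0.585]
w 0.0004824181103886506 0.0 [0.886 0.509 0.417] [-0.016  0.114 -0.026]
0.45 act 0.44612483855708795 [-0.054  0.152 -0.041] [-0.346 -0.832  0.283] 0.0007514998922848006 8.775
0.7 act 0.6945237962950115 [-0.082  0.111 -0.095] [ 0.208 -0.551  0.518] 0.00039757397767081456 9.175
0.95 act 0.9440599829531626 [-0.06   0.13  -0.008] [ 0.248  0.429 -0.559] 0.0001629591227352567 9.575
1.2 act 1.19382555225167 [-0.069  0.102  0.03 ] [-0.114  0.332 -0.583] 0.0010177215459201837 9.975
1.45 act 1.4437326648194684 [-0.071  0.126  0.11 ] [ 0.063 -0.223  0.088] 0.0006368233382396458 10.375
1.6 act 1.5937068455870003 [-0.124  0.012  0.013] [ 1.316 -0.803  0.079] 0.0004204256673288947 10.675
1.64 act 1.636370904847815 [-0.131  0.064 -0.052] [0.306 0.524 0.576] 0.0003014301469810082 10.925
1.67 act 1.668217432429071 [-0.112  0.049  0.004] [-0.273  0.328  0.13 ] 0.0005853519943485331 11.175
1.7 act 1.6988910022219506 [-0.083  0.012 -0.05 ] [1.152 0.945 0.073] 0.00048334178940925534 11.425
1.73 act 1.7290986283206113 [-0.131  0.041  0.01 ] [-0.175 -0.352 -0.855] 0.0007686720131579643 11.675
1.76 act 1.7592481106878268 [-0.119  0.081 -0.047] [-0.092  0.402  0.459] 0.0006419157179862218 11.925
1.79 act 1.7891656117653945 [-0.115  0.025  0.016] [0.043 0.278 0.312] 0.00026343928123194195 12.175
1.82 act 1.8191976675196992 [-0.028  0.055  0.056] [-0.167  0.145 -0.875] 8.270177260379254e-05 12.425
[ 0.283  0.631 -0.508  1.985  0.495  0.649 -0.298]
```

The jaws closed on nothing, so I need to look.

```bash
python3 - <<'E'
from h import *
import cv2
f=grab_frame("side");c=cv2.resize(f[130:300,150:330],None,fx=2.6,fy=2.6,interpolation=cv2.INTER_CUBIC)
w=grab_frame("top");d=cv2.resize(w[195:300,225:355],None,fx=2.5,fy=2.5)
o=np.zeros((max(c.shape[0],d.shape[0]),c.shape[1]+d.shape[1],3),np.uint8);o[:c.shape[0],:c.shape[1]]=c;o[:d.shape[0],c.shape[1]:]=d
cv2.imwrite("pics/s2.png",o[:,:,::-1]);print(o.shape,get_t())
E
```

```text
(442, 793, 3) 12.525
```

View pics/s2.png

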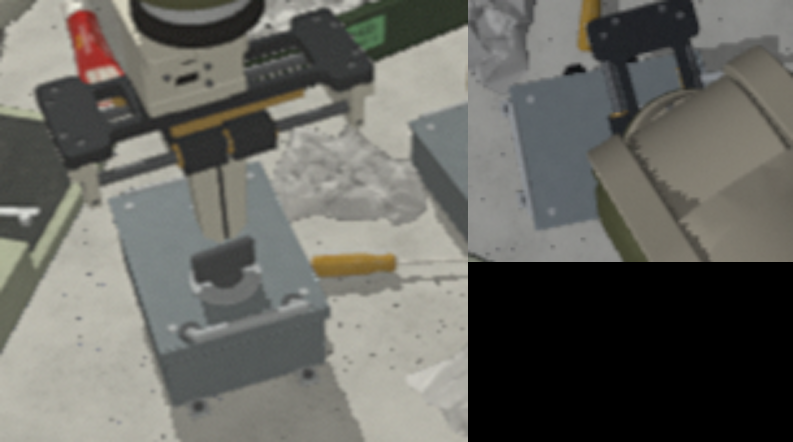

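```bash
python3 - <<'E'
from h import *
np.set_printoptions(precision=4,suppress=True)
def proj(n,P):
    m=camera_model(n);T=np.linalg.inv(m["world_from_camera"]);c=T[:3,:3]@P+T[:3,3];u=m["camera_matrix"]@c;return u[:2]/u[2]
p=np.array(get_tool_pos());Rm=R.from_rotvec(get_tool_rot()).as_matrix();print(p,Rm[:,2],Rm[:,1])
for s in(.017,0,-.02,-.04,-.065):
    u=proj("side",p+Rm[:,2]*s);print(s,u,(u-[150,130])*2.6)
for z in(.063,.069,.093):
    u=proj("side",WING+[0,0,z]);print("wing",z,(u-[150,130])*2.6)
E
```

```text
[ 0.59   -0.0216  0.091 ] [-0. -0. -1.] [ 0.9693  0.2458 -0.    ]
0.017 [236.74   232.7653] [225.524  267.1899]
0 [236.013  225.9783] [223.6337 249.5435]
-0.02 [235.1303 217.7387] [221.3389 228.1205]
-0.04 [234.2167 209.2098] [218.9635 205.9456]
-0.065 [233.0286 198.1183] [215.8743 177.1077]
wing 0.063 [226.6754 278.2543]
wing 0.069 [226.0261 272.1956]
wing 0.093 [223.3628 247.3431]
```

```bash
python3 - <<'E'
from h import *
import cv2
f=grab_frame("side");c=cv2.resize(f[165:275,195:275],None,fx=5,fy=5,interpolation=cv2.INTER_CUBIC)
w=grab_frame("wrist");d=cv2.resize(w[120:350,180:370],None,fx=2.1,fy=2.1)
o=np.zeros((max(c.shape[0],d.shape[0]),c.shape[1]+d.shape[1],3),np.uint8);o[:c.shape[0],:c.shape[1]]=c;o[:d.shape[0],c.shape[1]:]=d
cv2.imwrite("pics/s3.png",o[:,:800,::-1]);print(o.shape,get_t())
E
```

```text
(550, 799, 3) 12.625
```

View pics/s3.png

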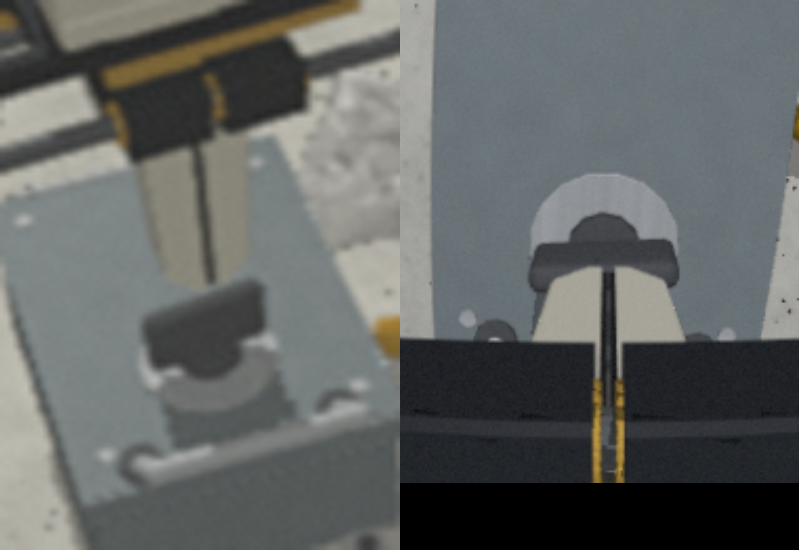

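In the side crop at (210,288) the fingertips end above the wing top, so they are about 25 mm shorter than the nominal 17 mm ahead of the TCP. I'll measure the tip offset by gently touching the wing top (z = 0.093) with the closed fingers.

```bash
python3 - <<'E'
from h import *
np.set_printoptions(precision=4,suppress=True)
print(get_tool_pos(),get_ft_force())
print(move_l(WING+[0,0,.070],vel=.015,contact_N=4),get_tool_pos(),get_ft_force())
p=np.array(get_tool_pos());move_l(p+[0,0,.03],vel=.1);print(get_t())
E
```

```text
[ 0.59   -0.0215  0.091 ] [-1.0572 -0.2356 -0.1687]
True [ 0.59   -0.0215  0.0774] [-1.3032 -0.8589  5.9237]
13.9917
```

Contact came at TCP z = 0.0774, so the real tips sit about 33 mm higher than nominal. I'll correct every height by that and grip the wing again.

```bash
echo 'DZ=-.0326' >> h.py; python3 - <<'E'
from h import *
np.set_printoptions(precision=3,suppress=True)
a0=-np.pi/2
move_l(WING+[0,0,.107],down(a0+.22),vel=.06);move_gripper(.045)
print(move_l(WING+[0,0,.091+DZ],vel=.06,contact_N=6),get_tool_pos(),get_ft_force())
move_gripper(.0,squeeze=25);print("w",get_grip_width(),get_grip_force(),get_ft_force(),get_moment(),get_t())
E
```

```text
False [ 0.59  -0.022  0.059] [-0.654  0.42   0.532]
w 0.00917260937577842 24.74650651216507 [ 0.468 -4.096 -0.015] [-0.817  0.028  0.072] 18.2417
```

The grip width is 9.2 mm, which matches the wing. Now I'll turn it.

```bash
python3 - <<'E'
from h import *
np.set_printoptions(precision=3,suppress=True)
a0=-np.pi/2
p=np.array(get_tool_pos());m0=np.array(get_moment())
for a in [.6,1.0,1.4,1.6]+list(np.arange(1.64,1.86,.03)):
    move_l(p,down(a0+a),vel=.1);M=get_moment();F=get_ft_force()
    y=R.from_rotvec(get_tool_rot()).as_matrix()[:,1]
    print(round(a,2),"act",np.arctan2(y[1],y[0])-a0,M,F,get_grip_width(),get_t())
    if abs(M[2])>.8 or np.linalg.norm(F)>30: break
E
```

```text
0.6 act 0.5971898502243969 [0.079 0.372 0.046] [-1.887  0.471  1.554] 0.008719276728536247 18.775
1.0 act 0.9965603465359747 [0.625 0.943 0.022] [-3.448  3.473  4.021] 0.008874637425782617 19.325
1.4 act 1.3986543256678803 [0.857 1.326 0.067] [-5.105  3.576  5.845] 0.009038951026765421 19.875
1.6 act 1.5989676256487768 [0.851 1.49  0.082] [-6.464  3.555  7.355] 0.008758511240711768 20.225
1.64 act 1.6388061716531601 [0.793 1.542 0.021] [-5.782  3.57   6.276] 0.008663427988391724 20.475
1.67 act 1.6686839246415583 [ 0.81   1.533 -0.001] [-7.652  3.626  6.689] 0.008698868439336717 20.725
1.7 act 1.6985841269031106 [ 0.765  1.64  -0.013] [-7.163  4.202  6.932] 0.008874992730012307 20.975
1.73 act 1.7286787662254115 [ 0.845  1.583 -0.008] [-6.969  3.237  6.759] 0.008595498710714869 21.225
1.76 act 1.7578539670136601 [ 0.819  1.626 -0.323] [-6.804  3.503  6.725] 0.008689407875474675 21.475
1.79 act 1.7875058448173082 [ 0.77   1.625 -0.426] [-7.986  4.12   7.082] 0.008704435978575276 21.725
1.82 act 1.817232130958618 [ 0.798  1.635 -0.527] [-7.436  3.664  6.769] 0.009101704324850374 21.975
1.85 act 1.8473464094037086 [ 0.799  1.576 -0.499] [-7.156  3.884  6.657] 0.009635736543264578 22.225
```

The moment rises at 1.75, so the wing is at its stop. That gives a box yaw of about 0.17, consistent with the pictures. I'll release it, confirm its angle in a wrist picture by mask, and grip the bar.

```bash
sed -i 's/^YAW=0.16;/YAW=0.167;/' h.py; python3 - <<'E'
from h import *
import cv2
np.set_printoptions(precision=3,suppress=True)
a0=-np.pi/2
move_gripper(.040);p=np.array(get_tool_pos())
move_l(p+[0,0,.055],vel=.12)
move_l(BAR+[0,0,.115],down(a0+YAW),vel=.09)
m=camera_model("wrist");f=grab_frame("wrist");np.savez("w2.npz",K=m["camera_matrix"],T=m["world_from_camera"]);cv2.imwrite("pics/w2.png",f[:,:,::-1])
print(move_l(BAR+[0,0,.0595],vel=.06,contact_N=6),get_tool_pos(),get_ft_force())
move_gripper(.0,squeeze=30);print("w",get_grip_width(),get_grip_force(),get_ft_force(),get_moment(),get_t())
E
```

```text
False [ 0.6   -0.088  0.06 ] [0.738 0.444 0.573]
w 0.007128728445551602 29.998691082000732 [-1.052  3.535  2.161] [0.905 0.425 0.02 ] 27.1333
```

View pics/w2.png

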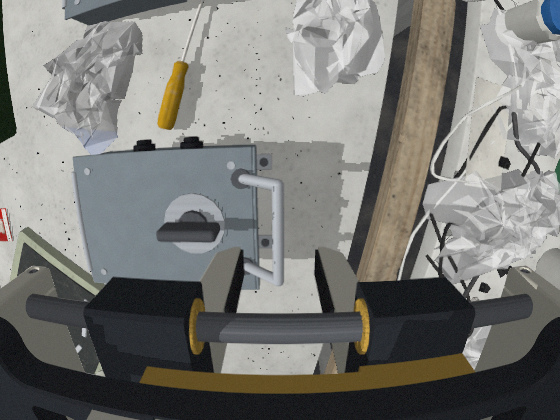

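The picture shows the wing at (190,232), at right angles to the bar, so it is unlocked. The grip width of 7–8 mm matches the bar. Now I'll swing the lid along its arc.

```bash
python3 - <<'E'
from h import *
np.set_printoptions(precision=3,suppress=True)
p0=np.array(get_tool_pos());r=np.hypot(.170,.029);t0=np.arctan2(.029,.170)
o=lambda t:-r*np.cos(t0+t)*ey+np.array([0,0,r*np.sin(t0+t)])
for k,d in enumerate(np.r_[np.arange(4,91,6),91]):
    move_l(p0+o(np.radians(d))-o(0),vel=.06);F=np.array(get_ft_force())
    print(d,get_tool_pos(),F,get_moment(),get_grip_width(),get_t())
    if np.linalg.norm(F)>35 or get_grip_width()<.004: print("STOP");break
E
```

```text
4 [ 0.599 -0.084  0.072] [-0.552  2.27  -1.35 ] [0.468 0.254 0.019] 0.006664954538456923 27.4917
10 [ 0.599 -0.079  0.089] [-0.391  1.165 -0.566] [0.209 0.276 0.04 ] 0.0065603924773638125 27.9417
16 [ 0.597 -0.072  0.106] [-1.254 -0.478 -0.736] [-0.279  0.324  0.029] 0.006981607096152622 28.3917
22 [ 0.596 -0.064  0.122] [-0.817 -5.193  1.076] [-1.004  0.38   0.005] 0.006627880039150204 28.8417
28 [ 0.594 -0.055  0.136] [-1.904 -5.129  4.287] [-1.32   0.441  0.001] 0.007057981326637801 29.2917
34 [ 0.592 -0.043  0.15 ] [-1.968 -6.791  5.24 ] [-1.55   0.581 -0.067] 0.006551757465140783 29.7417
40 [ 0.59  -0.031  0.163] [-2.762 -7.608  8.224] [-1.809  0.75   0.011] 0.006993623523475204 30.1917
46 [ 0.588 -0.017  0.174] [-3.56  -8.175 10.668] [-2.087  0.895 -0.005] 0.007246655819916085 30.6417
52 [ 0.585 -0.002  0.184] [-4.379 -8.133 14.262] [-2.101  1.12   0.095] 0.006995872705379842 31.0917
58 [0.583 0.015 0.192] [-3.752 -7.375 17.366] [-1.812  1.19   0.038] 0.00714527331873039 31.5417
64 [0.58  0.033 0.198] [-6.4   -5.961 17.069] [-1.307  1.424  0.07 ] 0.007068596267154577 31.9917
70 [0.576 0.051 0.202] [-5.977 -4.371 16.071] [-0.874  1.454  0.081] 0.006850957395610166 32.4417
76 [0.573 0.069 0.204] [-6.285 -1.459 12.425] [-0.381  1.35   0.078] 0.006872368275725747 32.8917
82 [0.57  0.087 0.204] [-5.286  0.707  9.707] [-0.043  1.288  0.051] 0.0073832447923215146 33.3417
88 [0.567 0.105 0.202] [-5.79   2.151  6.666] [0.31  1.417 0.04 ] 0.006950804893233058 33.7917
91 [0.565 0.113 0.2  ] [-6.224  1.629  5.259] [0.173 1.317 0.013] 0.007078102143576489 34.0917
```

```bash
python3 - <<'E'
from h import *
import cv2
f=grab_frame("side");c=cv2.resize(f[90:290,150:310],None,fx=3,fy=3,interpolation=cv2.INTER_CUBIC)
cv2.imwrite("pics/s4.png",c[:,:,::-1])
E
```

```text
(no output)
```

View pics/s4.png

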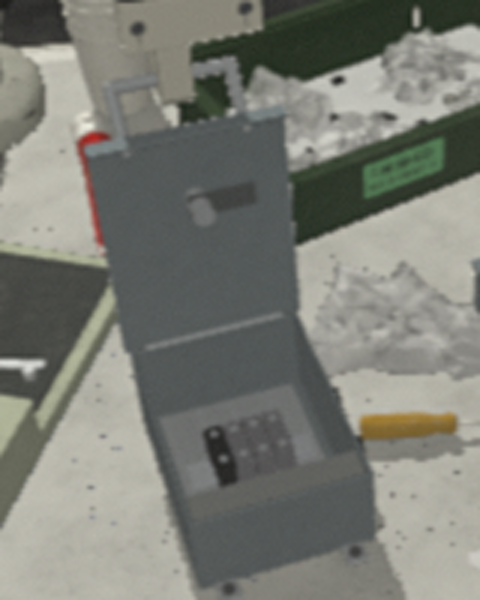

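The side view shows the lid standing up, with the bar held at about (175,80) in the crop. I'll check the angle from the edge corners, then release and withdraw upwards.

```bash
python3 - <<'E'
from h import *
np.set_printoptions(precision=4,suppress=True)
def ang(cs,L=.152):
    for c in cs:
        o,d=ray("side",c);best=min(np.linspace(60,110,501),key=lambda t:abs(np.linalg.norm(0)+ (lambda P:(P-HINGE)@ey+L*np.cos(np.radians(t)))(o+d*(HINGE[2]+L*np.sin(np.radians(t))-o[2])/d[2])))
        print("lid deg",best)
ang([(150+90/3,90+150/3),(150+285/3,90+112/3)])
move_gripper(.016);p=np.array(get_tool_pos())
print(get_grip_force(),get_ft_force())
print(move_l(p+[0,0,.03],vel=.06,contact_N=6),get_ft_force())
move_l(p+[0,0,.16],vel=.15);print(get_tool_pos(),get_ft_force(),get_t())
import cv2
f=grab_frame("side");t=grab_frame("top");o=np.zeros((420,800,3),np.uint8);o[:,:560]=f;o[:,560:]=t[50:290,170:350].repeat(1,0)[:,:,:].shape and cv2.resize(t[90:300,200:320],(240,420))
cv2.imwrite("pics/s5.png",o[:,:,::-1])
E
```

```text
lid deg 92.2
lid deg 91.1
0.0 [-0.5648 -0.7026  0.2731]
False [ 0.0834 -0.759  -0.6349]
[0.5661 0.1122 0.359 ] [-0.5608  0.301   0.6676] 36.2333
```

View pics/s5.png

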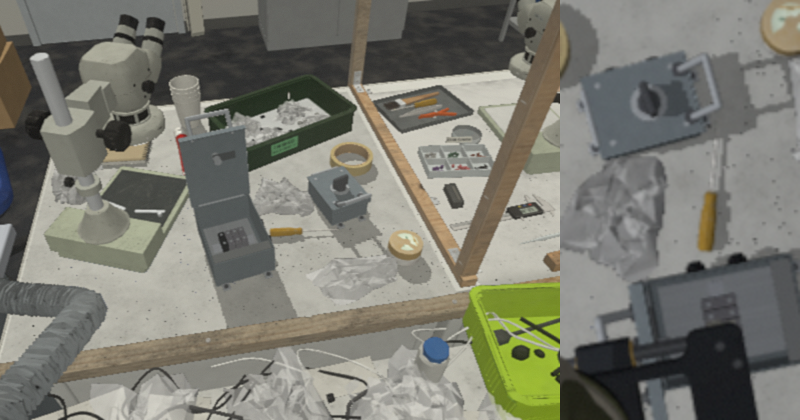

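The final picture shows the lid upright and free, at about 91–92° (lid top edge at about (215,130)). The small box at (338,190) is shut and its wing is still locked. The robot is clear of everything.

```bash
python3 -c "
from plant import *
hand_in();print(get_t())"
```

```text
the job is handed in; nothing more can be done
the job is handed in; nothing more can be done
```

The larger box is unlocked and its lid stands upright at about 91–92°, released with the arm clear; the small box is still locked and shut, and the job was handed in at about 36 s.

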